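# Sort the blank jars by weight and set their caps

## Robot

A 6-joint arm with a two-finger parallel gripper is mounted at the origin on a cart in front of the work surface, level with it; the furniture and walls round the work are solid. World frame = base frame: x ahead of the robot, y to its left, z up, the work surface at z = 0. Lengths are in m, angles in degrees, forces in N, time in s.
With the tool pointing down it reaches from about 0.35 to 0.975 m from the base axis. Payload 7.1 kg.
Tool frame: the origin (TCP) lies midway between the tips of the shut fingers; the grasp point (between the pads) lies 19 mm behind it (env.grip_point_offset is the distance from the TCP to the grasp point, in m); z points along the fingers, y is the line along which they close (so a half turn about z gives the same grasp; the last joint's range is limited). The gripper opens to 88 mm and grips with 3 to 60 N. Pads are 20 mm wide; open, the fingers measure 115 mm over their backs; the gripper's body (75 mm by 178 mm) begins 61 mm behind the grasp point.
Start: joints at [-1.089, 24.242, 93.386, -0, 62.372, -1.089], TCP at [0.625, 0, 0.223] pointing down, gripper open.
Joint ranges: [-172.04, 172.04], [-51.8, 120.97], [4.93, 147.93], [-75.15, 255.16], [6.16, 154.13], [-145.62, 145.62]. Speed limits (degrees/s): [136.94, 136.94, 172.46, 180, 180, 180].

## Interface

Orientations are given as a 3x3 rotation matrix whose columns are the frame's x, y, z axes.
In Python, from bench import env gives the robot as it stands. The module is installed in compiled form; this text tells all that it offers. Calls block until the motion is done:
- env.reach(position, orientation): joint-space move of the TCP to a pose.
- env.move_l(position, rot=None, feed=0.15, threshold=None): straight line of the TCP; rot=None keeps the orientation; feed is the mean speed in m/s. With threshold (N) it stops when the force on the tool has changed by that much, and returns True; else False.
- env.move_j(angles): joint-space move.
- env.release() and env.close(): open the fingers fully, or close them until they stop; the grip force is fixed at half the most.
- env.dwell(seconds).
- env.ik(position, orientation): joint angles nearest the present ones, or None.
- env.observe(): the state.
- env.camera(name): name is "scene" or "side" or "wrist"; returns (picture, depth): 420x560x3 uint8, red, green, blue; 420x560 float32, m along the optical axis (not along the pixel's ray), 0 where there is no reading.
- env.get_calibration(name): a dict with "fx", "fy", "cx", "cy" (pixels), "position" and "attitude" of the camera in the world. Camera axes: x right, y down, z forward; pixel columns grow to the right and rows downward; lengths in m; the calibration is good to about 2 mm. A picture is of the moment at which its call begins: read the wrist's pose just before it. get_calibration takes no time and is no camera call; for the wrist camera it gives the pose at the moment of the call.
A pose or a line that the arm cannot do raises env.Unreachable and nothing moves.
- env.sign_off(): hands the job in; it is judged then, once.
The state is a dict: "clock": time; "qpos": joint angles; "qvel": joint speeds; "effort": joint torques, N m; "tcp_pos": TCP position; "ee_rot": TCP orientation; "wrist_force": force on the tool from outside, world axes, zero at the start; "wrist_torque": the same for the moment, N m; "grip_width": finger opening in m; "grasp_force": force on a finger pad.
Only numpy, scipy, OpenCV 4.12 (cv2) and the standard library are available. Lean on these libraries where they do the work, as an engineer would, in place of code of your own. Each camera call takes 0.05 s, during which the arm holds its last target. There are 200 camera calls.

## Task

These four or five look-alike jars of carbide tool blanks have come back to the bench with their screw caps half turned; feel by lifting which are full and which are empty. Stand each full jar upright in a pocket of the green tray with its cap screwed fully shut for storage, and each empty one in a pocket of the orange tray with its cap turned fully open for refilling, and leave the other things on the bench where they are.

Things in the scene. Friction and masses are not known exactly. Their poses are not given: they have to be found in the camera images.
- jar_1: square opaque grey jar 56 x 56 x 50 mm, neck 38 mm across, round black cap 46 mm across at heights 56 to 86 mm. Origin: centre of the underside; z up the jar; x out of the side with the green mark, y out of the side with the orange mark. Weighs about 600 g in all if full of carbide blanks, 150 g if empty; all look the same, only the weight tells. Lifts by cap or body.
- jar_1_cap (a joint): captive screw cap of jar_1, rad, anticlockwise from above positive: 0 = shut (stop; white pointer at the green mark), 1.57 = fully open (stop; pointer at the orange mark); starts in between. Light friction (0.06 N m), stays as left, never comes off. A jar standing free turns along with its cap; a tray pocket holds it, with 0.14 rad of play either way.
- jar_2: square opaque grey jar 56 x 56 x 50 mm, neck 38 mm across, round black cap 46 mm across at heights 56 to 86 mm. Origin: centre of the underside; z up the jar; x out of the side with the green mark, y out of the side with the orange mark. Weighs about 600 g in all if full of carbide blanks, 150 g if empty; all look the same, only the weight tells. Lifts by cap or body.
- jar_2_cap (a joint): captive screw cap of jar_2, rad, anticlockwise from above positive: 0 = shut (stop; white pointer at the green mark), 1.57 = fully open (stop; pointer at the orange mark); starts in between. Light friction (0.06 N m), stays as left, never comes off. A jar standing free turns along with its cap; a tray pocket holds it, with 0.14 rad of play either way.
- jar_3: square opaque grey jar 56 x 56 x 50 mm, neck 38 mm across, round black cap 46 mm across at heights 56 to 86 mm. Origin: centre of the underside; z up the jar; x out of the side with the green mark, y out of the side with the orange mark. Weighs about 600 g in all if full of carbide blanks, 150 g if empty; all look the same, only the weight tells. Lifts by cap or body.
- jar_3_cap (a joint): captive screw cap of jar_3, rad, anticlockwise from above positive: 0 = shut (stop; white pointer at the green mark), 1.57 = fully open (stop; pointer at the orange mark); starts in between. Light friction (0.06 N m), stays as left, never comes off. A jar standing free turns along with its cap; a tray pocket holds it, with 0.14 rad of play either way.
- jar_4: square opaque grey jar 56 x 56 x 50 mm, neck 38 mm across, round black cap 46 mm across at heights 56 to 86 mm. Origin: centre of the underside; z up the jar; x out of the side with the green mark, y out of the side with the orange mark. Weighs about 600 g in all if full of carbide blanks, 150 g if empty; all look the same, only the weight tells. Lifts by cap or body. Absent in some starts.
- jar_4_cap (a joint): captive screw cap of jar_4, rad, anticlockwise from above positive: 0 = shut (stop; white pointer at the green mark), 1.57 = fully open (stop; pointer at the orange mark); starts in between. Light friction (0.06 N m), stays as left, never comes off. A jar standing free turns along with its cap; a tray pocket holds it, with 0.14 rad of play either way.
- jar_5: square opaque grey jar 56 x 56 x 50 mm, neck 38 mm across, round black cap 46 mm across at heights 56 to 86 mm. Origin: centre of the underside; z up the jar; x out of the side with the green mark, y out of the side with the orange mark. Weighs about 600 g in all if full of carbide blanks, 150 g if empty; all look the same, only the weight tells. Lifts by cap or body. Absent in some starts.
- jar_5_cap (a joint): captive screw cap of jar_5, rad, anticlockwise from above positive: 0 = shut (stop; white pointer at the green mark), 1.57 = fully open (stop; pointer at the orange mark); starts in between. Light friction (0.06 N m), stays as left, never comes off. A jar standing free turns along with its cap; a tray pocket holds it, with 0.14 rad of play either way.
- green_tray: green plastic tray for the full jars, fixed, 84 mm wide (x), 264 mm long (y), 24 mm tall. Origin: centre of the underside; z up; y along its row of three square pockets. Pockets: 64 x 64 mm, sides along the tray's x and y, centred at y = -78, 0 and +78 mm, floor at z = 12 mm (12 mm deep).
- orange_tray: orange plastic tray for the empty jars, fixed, 84 mm wide (x), 264 mm long (y), 24 mm tall. Origin: centre of the underside; z up; y along its row of three square pockets. Pockets: 64 x 64 mm, sides along the tray's x and y, centred at y = -78, 0 and +78 mm, floor at z = 12 mm (12 mm deep).
- brass_hammer: a small brass-headed hammer with a wooden handle, 170 mm long. Bystander, lies on the bench; origin at the centre of its underside.
- loupe: a black eye loupe, 38 mm across, 32 mm tall. Bystander, lies on the bench; origin at the centre of its underside.
- paste_tin: a round white tin with a red mark, 56 mm across, 22 mm tall. Bystander, lies on the bench; origin at the centre of its underside.
- screwdriver_red: a precision screwdriver with a red end, 151 mm long. Bystander, lies on the bench; origin at the centre of its underside.

How it is judged:
By the outcome, as a careful person would: the job done as asked, in the order asked, and still so for the second after the job is handed in, with the robot touching nothing.
Of jar_4, jar_5 only 1 to 2 are there at a start; the rules pass over those that are not, and their reading is None.
Of contents_1, contents_2, contents_3 only 1 to 2 are there at a start; the rules pass over those that are not, and their reading is None.
At some moment in a run one of jar_1, jar_2, jar_3, jar_4, jar_5 may be knocked a few centimetres aside while the robot is not near it.
Once in a run the grip may slacken for a moment while it holds something.
It also fails if it takes over 210 s, if anything falls off the work surface, if the arm or the gripper's body presses on something with over 40 N, if the wrist force passes 120 N, or if a joint passes its speed limit or range.

## Working session

There is one attempt and no reset: what is moved stays moved. The work goes in short steps, each a Python script; the robot and the scene stay as the last script left them, time stands still between calls to the robot, and variables do not carry over. Pictures are saved under pics/ and viewed, at most 14 in all, crops included, and the job is handed in when it is done.

```bash
mkdir -p pics; python3 - <<'E'
from bench import env
import cv2,numpy as np
for n in("scene","side"):
    im,d=env.camera(n); cv2.imwrite(f"pics/{n}0.png",im[:,:,::-1]); np.savez(f"{n}0.npz",im=im,d=d)
    print(n,env.get_calibration(n))
o=env.observe();print(o["clock"],o["tcp_pos"],o["wrist_force"],o["grip_width"]); print(env.get_calibration("wrist"),env.grip_point_offset)
E
```

```text
scene {'fx': 544.6563414192074, 'fy': 544.6563414192074, 'cx': 276.24018875413645, 'cy': 205.06448584605565, 'position': array([-0.29779017, -0.6007769 ,  0.87047964]), 'attitude': array([[ 0.60163851, -0.47252764,  0.64400988],
       [-0.79858241, -0.33842616,  0.49772872],
       [-0.01724079, -0.81374772, -0.58096247]])}
side {'fx': 412.74746652741794, 'fy': 412.74746652741794, 'cx': 277.7691877982276, 'cy': 211.1084028981329, 'position': array([0.15493052, 0.85783334, 0.55541873]), 'attitude': array([[-0.87126437, -0.24125984,  0.42742495],
       [-0.49077775,  0.41765324, -0.76465873],
       [ 0.00596603, -0.87599056, -0.48229135]])}
0.1 [6.24475426e-01 5.33677518e-06 2.21965242e-01] [0.2639298  0.42825899 0.49859757] 0.08800164171720185
{'fx': 335.98851763405565, 'fy': 335.98851763405565, 'cx': 278.26934520855644, 'cy': 202.9485755155748, 'position': array([0.62481318, 0.06772169, 0.38293623]), 'attitude': array([[ 9.99998303e-01, -8.34975355e-04, -1.64227647e-03],
       [-1.21628295e-03, -9.68740233e-01, -2.48074348e-01],
       [-1.38380332e-03,  2.48075924e-01, -9.68739604e-01]])} 0.0187
```

View pics/scene0.png

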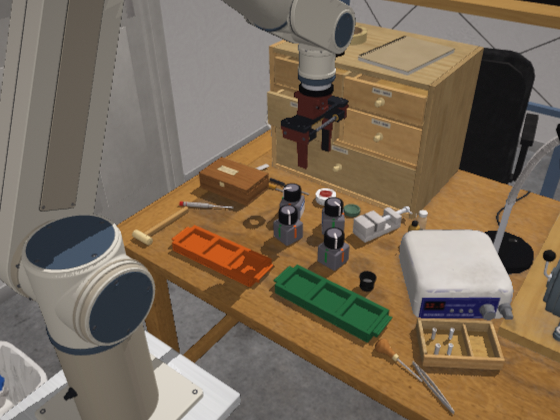

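View pics/side0.png

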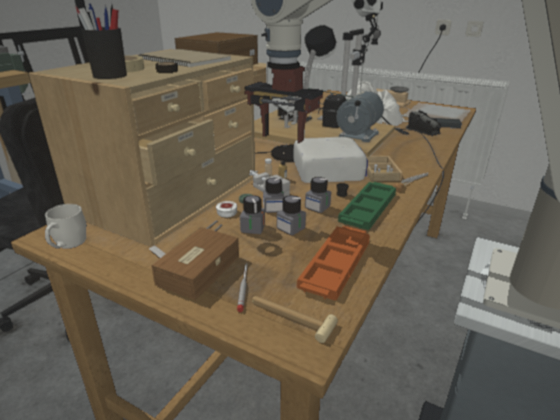

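Four jars stand in a cluster: scene pixels (291,190), (288,215), (333,207), (333,240). The orange tray is at (222,257) and the green one at (330,300). Next I'll turn these into positions.

```bash
cat > h.py <<'E'
from bench import env
import cv2,numpy as np
def cloud(c,d):
    v,u=np.mgrid[:d.shape[0],:d.shape[1]]
    p=np.stack([(u-c["cx"])/c["fx"]*d,(v-c["cy"])/c["fy"]*d,d],-1)
    P=p@np.array(c["attitude"]).T+c["position"]; P[d<=0]=np.nan
    return P
def proj(c,p):
    q=(np.asarray(p)-c["position"])@np.array(c["attitude"]); return c["fx"]*q[0]/q[2]+c["cx"],c["fy"]*q[1]/q[2]+c["cy"]
def shot(n):
    c=env.get_calibration(n); im,d=env.camera(n); return im,d,c,cloud(c,d)
def caps(im,P):
    "dark blobs at cap-top height -> centres"
    m=((np.abs(P[...,2]-.086)<.006)&(P[...,0]>.3)&(P[...,0]<.85)).astype(np.uint8)
    n,l,s,_=cv2.connectedComponentsWithStats(m); r=[]
    for i in range(1,n):
        if s[i,4]<40: continue
        q=P[l==i][:,:2].astype(np.float32); (c,rad)=cv2.minEnclosingCircle(q); r.append((np.round(c,4),round(rad,4),s[i,4],im[l==i].mean(0).round()))
    return r
def tray(im,P,col):
    h=cv2.cvtColor(im,cv2.COLOR_RGB2HSV); lo,hi=((3,170,90),(14,255,255)) if col=="o" else ((60,110,30),(90,255,255))
    m=(cv2.inRange(h,lo,hi)>0)&(np.abs(P[...,2]-.024)<.005)
    n,l,s,_=cv2.connectedComponentsWithStats(m.astype(np.uint8)); i=1+np.argmax(s[1:,4])
    return cv2.minAreaRect(P[l==i][:,:2].astype(np.float32)*1000),s[i,4]
E
python3 - <<'E'
from h import *
im,d,c,P=shot("wrist"); cv2.imwrite("pics/w0.png",im[:,:,::-1])
print("w",caps(im,P))
for n in "og": 
    try: print("w",n,tray(im,P,n))
    except Exception as e: print(n,e)
for n in("scene","side"):
    z=np.load(f"{n}0.npz"); P=cloud(env.get_calibration(n),z["d"]); print(n,caps(z["im"],P))
    for k in "og": print(n,k,tray(z["im"],P,k))
E
```

```text
w [(array([0.8269, 0.0458]), 0.1127, np.int32(2865), array([99., 86., 66.])), (array([0.6606, 0.0905]), 0.024, np.int32(2459), array([116., 107., 105.])), (array([0.5751, 0.0414]), 0.0239, np.int32(2169), array([110., 101.,  99.])), (array([ 0.6692, -0.0324]), 0.0242, np.int32(1852), array([107., 100.,  98.])), (array([ 0.5639, -0.0981]), 0.0235, np.int32(950), array([90., 83., 82.]))]
w o (((417.35821533203125, 86.4800796508789), (86.17406463623047, 185.7607421875), 2.5647828578948975), np.int32(6993))
w g (((473.6705017089844, -247.01016235351562), (6.543951511383057, 25.026330947875977), 3.9410388469696045), np.int32(42))
scene [(array([0.8261, 0.2349]), 0.043, np.int32(95), array([117.,  95.,  65.])), (array([ 0.8321, -0.0194]), 0.1702, np.int32(461), array([120., 100.,  69.])), (array([0.6578, 0.0869]), 0.0243, np.int32(147), array([84., 79., 83.])), (array([ 0.6656, -0.0366]), 0.0254, np.int32(169), array([83., 78., 82.])), (array([0.5727, 0.0377]), 0.0261, np.int32(178), array([80., 75., 80.])), (array([ 0.5626, -0.1041]), 0.0251, np.int32(210), array([83., 78., 82.])), (array
[... 1063 characters left out ...]
 np.int32(116), array([79., 78., 78.])), (array([0.6578, 0.0912]), 0.0239, np.int32(147), array([81., 80., 80.])), (array([0.5731, 0.0419]), 0.0248, np.int32(155), array([77., 76., 76.]))]
side o (((452.1864013671875, 115.94477081298828), (0.0, 0.0), 0.0), np.int32(1))Traceback (most recent call last):
  File "<stdin>", line 9, in <module>
  File "h.py", line 23, in tray
    n,l,s,_=cv2.connectedComponentsWithStats(m.astype(np.uint8)); i=1+np.argmax(s[1:,4])
                                                                      ~~~~~~~~~^^^^^^^^^
    return _wrapfunc(a, 'argmax', axis=axis, out=out, **kwds)
    return bound(*args, **kwds)
ValueError: attempt to get argmax of an empty sequence
```

View pics/w0.png

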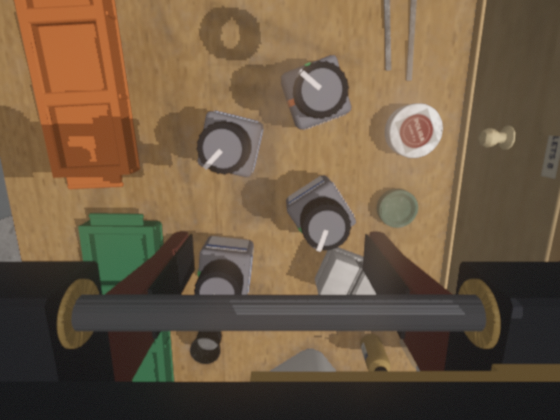

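Wrist view: caps at pixels (320,88), (223,147), (325,222) and (220,285). Green and orange marks show on the body tops, and the white pointers are clear. The wrist and side positions agree to about 2 mm, so I'll look over the trays and the first jar up close.

```bash
cat >> h.py <<'E'
def Rz(yaw):
    "tool down, closing (y) axis at world angle yaw+90 -> x axis at yaw"
    c,s=np.cos(yaw),np.sin(yaw); return np.array([[c,s,0],[s,-c,0],[0,0,-1.]])
def look(x,y,save=None,z=.24,R=None):
    "hover with the wrist camera above (x,y), measure the jar there"
    o=env.observe(); k=env.get_calibration("wrist")
    off=np.array(o["ee_rot"]).T@(k["position"]-o["tcp_pos"])
    R=np.array(env_R0) if R is None else R
    t=np.array([x,y,0])-(R@off); t[2]=z
    env.reach(t,R); im,d,c,P=shot("wrist")
    if save: cv2.imwrite(save,im[:,:,::-1])
    return im,d,c,P
def jar(im,P,x,y,r=.05):
    "centre of cap, body yaw mod 90, pointer/green/orange directions (deg)"
    near=np.hypot(P[...,0]-x,P[...,1]-y)<r
    top=near&(np.abs(P[...,2]-zc(P,near))<.005)
    (cx,cy),rad=cv2.minEnclosingCircle(P[top][:,:2].astype(np.float32))
    zt=np.median(P[top][:,2])
    near=np.hypot(P[...,0]-cx,P[...,1]-cy)<.044
    b=near&(P[...,2]>zt-.041)&(P[...,2]<zt-.031)
    br=cv2.minAreaRect(P[b][:,:2].astype(np.float32)*1000)
    h=cv2.cvtColor(im,cv2.COLOR_RGB2HSV)
    def ang(m): 
        q=np.nanmean(P[m][:,:2],0)-(cx,cy); return round(float(np.degrees(np.arctan2(q[1],q[0]))),1),int(m.sum())
    g=near&(P[...,2]>.02)&(P[...,2]<zt-.025)
    e=cv2.erode(top.astype(np.uint8),np.ones((3,3)))>0
    return dict(c=(cx,cy),rad=round(rad,4),zt=round(float(zt),4),body=br,ptr=ang(e&(h[...,2]>170)),
      green=ang(g&(cv2.inRange(h,(40,90,40),(90,255,255))>0)),orange=ang(g&(cv2.inRange(h,(2,120,60),(18,255,255))>0)))
def zc(P,near): return np.nanpercentile(P[near][:,2],90)
env_R0=[[0,0,0]]*3
E
python3 - <<'E'
from h import *
o=env.observe(); print(np.round(o["ee_rot"],3),o["qpos"]); 
R0=np.array([[1,0,0],[0,-1,0],[0,0,-1.]]) if abs(o["ee_rot"][0][0])>.9 else np.round(o["ee_rot"])
open("h.py","a").write(f"env_R0=np.array({R0.tolist()})\n")
im,d,c,P=look(.415,.125,z=.3,R=R0); print("o",tray(im,P,"o"))
im,d,c,P=look(.437,-.171,"pics/gt.png",z=.3,R=R0); print("g",tray(im,P,"g")); 
im,d,c,P=look(.564,-.098,"pics/j1.png",R=R0); np.savez("j1.npz",im=im,P=P); print(jar(im,P,.564,-.098)); print(env.observe()["clock"])
E
```

```text
[[ 0.     1.    -0.001]
 [ 1.    -0.     0.   ]
 [ 0.    -0.001 -1.   ]] [-1.08860711e+00  2.42732428e+01  9.34199940e+01  6.97179297e-04
  6.23725753e+01 -1.08749740e+00]
o (((441.3836669921875, 38.601409912109375), (86.32221221923828, 51.86962127685547), 60.768341064453125), np.int32(316))Traceback (most recent call last):
  File "<stdin>", line 6, in <module>
  File "h.py", line 23, in tray
    n,l,s,_=cv2.connectedComponentsWithStats(m.astype(np.uint8)); i=1+np.argmax(s[1:,4])
                                                                      ~~~~~~~~~^^^^^^^^^
    return _wrapfunc(a, 'argmax', axis=axis, out=out, **kwds)
    return bound(*args, **kwds)
ValueError: attempt to get argmax of an empty sequence
```

```bash
python3 - <<'E'
from h import *
o=env.observe();print(o["clock"],o["tcp_pos"],np.round(o["ee_rot"],2).tolist(),o["qpos"])
im,d,c,P=shot("wrist");print(c);cv2.imwrite("pics/gt2.png",im[:,:,::-1])
E
```

```text
2.3083 [ 0.43714376 -0.23777399  0.29976064] [[-0.0, 1.0, -0.0], [1.0, 0.0, 0.0], [0.0, -0.0, -1.0]] [-2.99236258e+01  8.29323865e+00  1.04624496e+02  1.81661069e-02
  6.71165682e+01 -2.99854516e+01]
{'fx': 335.98851763405565, 'fy': 335.98851763405565, 'cx': 278.26934520855644, 'cy': 202.9485755155748, 'position': array([ 0.43722964, -0.17016567,  0.46076764]), 'attitude': array([[ 9.99999901e-01, -1.77589856e-04, -4.08007346e-04],
       [-2.73071358e-04, -9.68870342e-01, -2.47568548e-01],
       [-3.51340554e-04,  2.47568635e-01, -9.68870294e-01]])}
```

View pics/gt2.png

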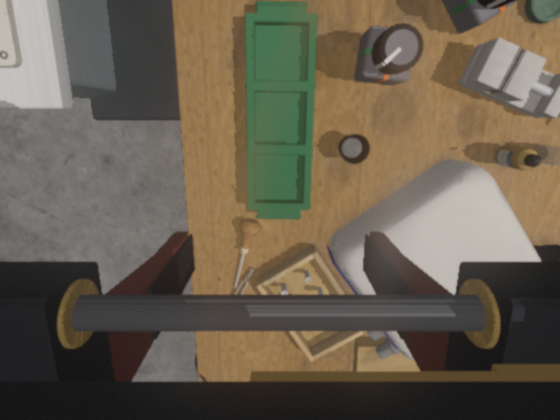

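Tray at pixels u 246–316, v 3–217, with three clear pockets and an end tab at each side. I'll use the colour mask and cast rays onto z = 24 mm.

```bash
cat >> h.py <<'E'
def tray2(im,c,col,z=.024):
    h=cv2.cvtColor(im,cv2.COLOR_RGB2HSV); lo,hi=((3,170,90),(14,255,255)) if col=="o" else ((60,110,30),(90,255,255))
    m=cv2.morphologyEx(cv2.inRange(h,lo,hi),cv2.MORPH_CLOSE,np.ones((7,7)))
    m=max(cv2.findContours(m,cv2.RETR_EXTERNAL,cv2.CHAIN_APPROX_NONE)[0],key=cv2.contourArea)[:,0]
    r=np.c_[(m[:,0]-c["cx"])/c["fx"],(m[:,1]-c["cy"])/c["fy"],np.ones(len(m))]@np.array(c["attitude"]).T
    q=c["position"]+r*((z-c["position"][2])/r[:,2])[:,None]
    return cv2.minAreaRect((q[:,:2]*1000).astype(np.float32))
E
python3 - <<'E'
from h import *
im,d,c,P=shot("wrist"); print("g",tray2(im,c,"g")); print("z rim/floor/bench",P[110,249],P[120,280],P[110,225])
im,d,c,P=look(.415,.125,z=.3); print("o",tray2(im,c,"o"))
im,d,c,P=look(.564,-.098,"pics/j1.png"); np.savez("j1.npz",im=im,P=P); print(jar(im,P,.564,-.098)); print(env.observe()["clock"])
E
```

```text
g ((661.2539672851562, -39.685760498046875), (4.798966884613037, 3.124199628829956), 0.012535395100712776)
z rim/floor/bench [ 0.40037996 -0.16143582  0.02284645] [ 0.43941431 -0.17372182  0.0115441 ] [ 0.36649718 -0.16097005 -0.00146314]
o ((424.3955993652344, 77.41455078125), (65.57196807861328, 161.50897216796875), 3.048248767852783)
{'c': (0.5638333559036255, -0.1406339704990387), 'rad': 0.0259, 'zt': 0.3569, 'body': ((0.0, 0.0), (0.0, 0.0), 0.0), 'ptr': (nan, 0), 'green': (nan, 0), 'orange': (89.7, 14)}
4.7167h.py:48: RuntimeWarning: Mean of empty slice
  q=np.nanmean(P[m][:,:2],0)-(cx,cy); return round(float(np.degrees(np.arctan2(q[1],q[0]))),1),int(m.sum())
```

View pics/j1.png

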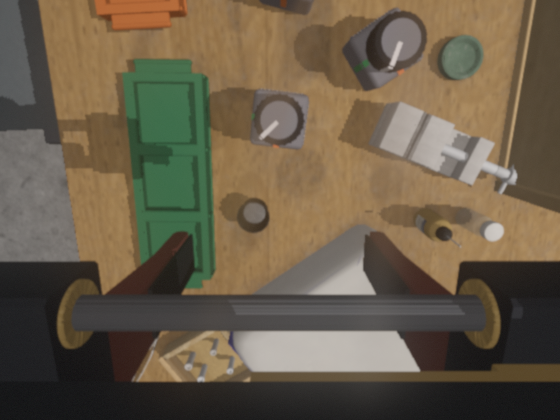

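Jar seen at pixel (278,120). Its green mark is to the left at (252,117), the orange one below at (275,147), and the pointer runs lower-left. The masks need fixing: the fingers came into the jar region, and the tray hue is off.

```bash
python3 - <<'E'
s=open("h.py").read()
s=s.replace("near=np.hypot(P[...,0]-x,P[...,1]-y)<r","near=(np.hypot(P[...,0]-x,P[...,1]-y)<r)&(P[...,2]<.115)")
open("h.py","w").write(s)
import cv2,numpy as np
from h import *
z=np.load("j1.npz"); im,P=z["im"],z["P"]; h=cv2.cvtColor(im,cv2.COLOR_RGB2HSV)
g=cv2.imread("pics/gt2.png");hg=cv2.cvtColor(g,cv2.COLOR_BGR2HSV); print(hg[110,249],hg[120,280],hg[30,310],"j",h[110,160],h[10,130],"marks",h[114:121,250:255].reshape(-1,3)[::4].tolist(),h[145:149,272:278].reshape(-1,3)[::4].tolist())
print(jar(im,P,.564,-.098))
E
```

```text
[ 63  86 113] [ 61  77 112] [ 53  74 110] j [ 68 108 111] [ 12 172 179] marks [[19, 110, 109], [44, 71, 86], [51, 88, 99], [49, 85, 102], [32, 84, 97], [20, 102, 105], [27, 64, 72], [34, 56, 77], [23, 59, 87]] [[11, 106, 130], [11, 142, 154], [11, 146, 182], [14, 111, 147], [12, 141, 176], [15, 117, 157]]
{'c': (0.5639223456382751, -0.09950859844684601), 'rad': 0.0237, 'zt': 0.0851, 'body': ((563.99853515625, -99.48735046386719), (55.85828399658203, 55.728843688964844), 83.18968200683594), 'ptr': (-136.1, 98), 'green': (nan, 0), 'orange': (-97.6, 12)}h.py:48: RuntimeWarning: Mean of empty slice
  q=np.nanmean(P[m][:,:2],0)-(cx,cy); return round(float(np.degrees(np.arctan2(q[1],q[0]))),1),int(m.sum())
```

```bash
sed -i 's/((60,110,30),(90,255,255))/((45,55,40),(95,255,255))/g; s/(40,90,40),(90,255,255)/(38,65,40),(95,255,255)/' h.py
cat >> h.py <<'E'
G=.0553
def wrap(a,p): return (a+p/2)%p-p/2
def force(): 
    env.dwell(.25); return np.mean([(env.observe()["wrist_force"]) for _ in range(1)],0)
def pick(j,tyaw,target,lift=.045):
    "grasp cap of measured jar j; returns mass and gripper yaw, jar yaw (deg mod 90)"
    b=wrap(j["body"][2],90); rho=wrap(tyaw-b,90)
    yaw=90+np.degrees(np.arctan2(target[1],target[0]))-rho; R=Rz(np.radians(yaw)); x,y=j["c"]
    env.reach([x,y,.14],R); f0=force(); env.move_l([x,y,G]); env.close()
    w=env.observe()["grip_width"]; env.move_l([x,y,G+lift]); f=force(); o=env.observe()
    print("width",round(w,4),round(o["grip_width"],4),"dF",np.round(f-f0,2),"clock",o["clock"])
    return (f0-f)[2]/9.81,yaw,b,f0
def place(p,tyaw,yaw,b,f0,lift=.045):
    y2=yaw+wrap(tyaw-b,90); R=Rz(np.radians(y2))
    env.move_l([*p,G+lift],R,feed=.12); f=env.observe(); print("carry F",np.round(f["wrist_force"]-f0,2),"w",round(f["grip_width"],4))
    hit=env.move_l([*p,G+.0125],feed=.05,threshold=6); o=env.observe()
    print("hit",hit,"z err",round(o["tcp_pos"][2]-G-.012,4),"clock",o["clock"]); return hit
def turn(sign,most=125,lim=.3):
    "sign +1 = open (ccw), -1 = shut"
    env.dwell(.1); t0=env.observe()["wrist_torque"][2]; L=[]
    q=np.array(env.observe()["qpos"],float); q0=q[5]
    for k in range(int(most/5)):
        q[5]-=sign*5
        env.move_j(q); t=env.observe()["wrist_torque"][2]-t0; L.append(round(float(t),2))
        if abs(t)>lim: break
    print("turned",q[5]-q0,"torque",L)
    return L
E
python3 - <<'E'
from h import *
c=env.get_calibration("wrist"); im=cv2.imread("pics/gt2.png")[:,:,::-1].copy()
c["position"]=np.array([0.43722964,-0.17016567,0.46076764]);c["attitude"]=np.array([[9.99999901e-01,-1.77589856e-04,-4.08007346e-04],[-2.73071358e-04,-9.68870342e-01,-2.47568548e-01],[-3.51340554e-04,2.47568635e-01,-9.68870294e-01]])
print("g",tray2(im,c,"g"))
im,d,c,P=look(.415,.125,z=.3); cv2.imwrite("pics/o.png",im[:,:,::-1]); print("o",tray2(im,c,"o")); h=cv2.cvtColor(im,cv2.COLOR_RGB2HSV)
for p in [(.415,.125,.012),(.415,.08,.024),(.377,.125,.024),(.32+.14,.2,.0),(.48,.05,0)]:
    u,v=proj(c,p); print(p,h[int(v),int(u)],P[int(v),int(u)])
E
```

```text
g ((438.84027099609375, -170.37339782714844), (264.7167663574219, 84.41519927978516), 89.40685272216797)
o ((426.1192932128906, 78.64397430419922), (64.21102905273438, 160.47438049316406), 1.3308769464492798)
(0.415, 0.125, 0.012) [ 12 164 193] [0.41427285 0.12593111 0.01138351]
(0.415, 0.08, 0.024) [ 12 170 185] [0.41421464 0.08058738 0.02146865]
(0.377, 0.125, 0.024) [ 12 165 195] [0.37638224 0.12594103 0.02241982]
(0.46, 0.2, 0.0) [ 16 124 162] [ 0.45911501  0.20140076 -0.00176116]
(0.48, 0.05, 0) [ 16 124 160] [ 0.47949212  0.05046357 -0.0023739 ]
```

```bash
sed -i 's/((3,170,90),(14,255,255))/((3,143,90),(14,255,255))/g' h.py
python3 - <<'E'
from h import *
c=env.get_calibration("wrist"); im=cv2.imread("pics/o.png")[:,:,::-1].copy(); r=tray2(im,c,"o"); print(r)
j=None
im,d,c,P=look(.564,-.098); j=jar(im,P,.564,-.0995); print(j)
if 82<min(r[1])<88 and 260<max(r[1])<270:
    m,yaw,b,f0=pick(j,-.59,(.438,-.25)); print("mass",m,yaw,b,f0)
E
```

```text
((415.08746337890625, 125.37994384765625), (87.599853515625, 264.6432800292969), 2.4942116737365723)
{'c': (0.5636631846427917, -0.09963170439004898), 'rad': 0.024, 'zt': 0.0851, 'body': ((563.9878540039062, -99.40950012207031), (55.72052764892578, 55.64570617675781), 83.27047729492188), 'ptr': (-135.7, 98), 'green': (172.8, 14), 'orange': (-97.1, 12)}
width 0.0456 0.0459 dF [ 1.   -0.3  -2.98] clock 10.075
mass 0.30412930531381194 54.14377886806926 -6.729522705078125 [-0.84252936  0.16605515  0.46687569]
```

```bash
python3 - <<'E'
from h import *
L=[]
for i in range(12):
    env.dwell(.08); o=env.observe(); L.append(o["wrist_force"][2])
print(np.round(L,2),o["grip_width"],o["tcp_pos"],o["effort"],o["clock"])
im,d,c,P=shot("wrist"); cv2.imwrite("pics/held.png",im[:,:,::-1])
E
```

```text
[-0.91 -0.93 -2.42 -1.41 -2.15 -0.47 -1.9  -1.05 -0.49 -1.24 -1.19 -2.21] 0.04519484634000567 [ 0.56366013 -0.09964049  0.10030593] [ 4.09502729e-05 -5.37858546e+01 -2.09662771e+01  5.17707481e-02
 -1.62349798e-02  1.07930305e-06] 11.075
```

View pics/held.png

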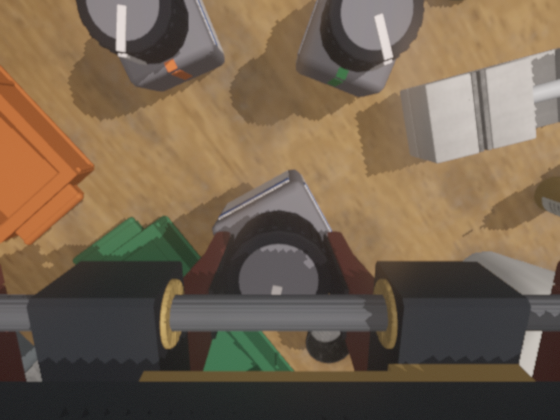

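The held jar is the empty kind: mean force 1.4 N, with about 0.6 N of noise, so I'll average from here on. Placing it in the orange tray.

```bash
cat >> h.py <<'E'
def force(n=12):
    L=[]
    for _ in range(n): env.dwell(.04); L.append(env.observe()["wrist_force"])
    return np.mean(L,0)
TR=dict(g=((.4388,-.1704),-.59),o=((.4151,.1254),2.49))
def pocket(t,k):
    (x,y),a=TR[t]; a=np.radians(a); return x-.078*k*np.sin(a),y+.078*k*np.cos(a)
def stow(t,k,yaw,b,f0,**kw):
    p=pocket(t,k)
    if place(p,TR[t][1],yaw,b,f0,**kw) and env.observe()["tcp_pos"][2]>G+.016: print("NOT SEATED"); return
    turn(1 if t=="o" else -1); env.release(); env.move_l([*p,.16],feed=.25)
def check(t,k,save=None):
    p=pocket(t,k); im,d,c,P=look(*p,save); j=jar(im,P,*p); print({a:(np.round(v,4) if a=="c" else v) for a,v in j.items()},"want c",np.round(p,4),"clock",env.observe()["clock"]); return j
E
python3 - <<'E'
from h import *
stow("o",-1,54.1438,-6.73,np.zeros(3)); check("o",-1,"pics/c1.png")
E
```

```text
carry F [-0.2  -0.23 -1.59] w 0.045
hit True z err -0.0 clock 13.6583
turned -55.0 torque [0.03, 0.03, 0.04, 0.03, 0.03, 0.01, 0.08, 0.05, 0.04, -0.02, -0.47]
{'c': array([0.4192, 0.0479]), 'rad': 0.0239, 'zt': 0.0972, 'body': ((418.82958984375, 48.201961517333984), (56.23997497558594, 55.77529525756836), 11.484184265136719), 'ptr': (-79.7, 131), 'green': (-169.7, 4), 'orange': (98.7, 1586)} want c [0.4185 0.0475] clock 18.3917
```

View pics/c1.png

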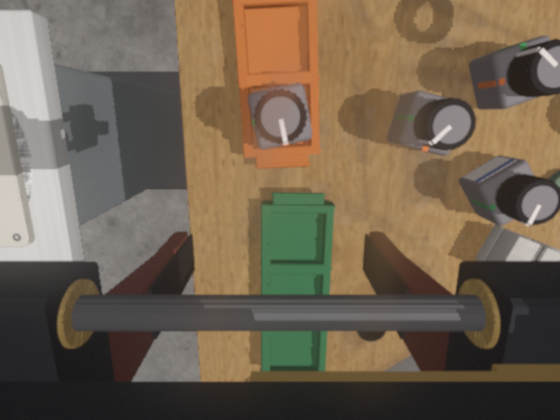

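Jar 1 is seated in the orange tray at pixel (281,117), its pointer at the open stop (88.8° from green). On to the next jar, deciding by weight.

```bash
cat >> h.py <<'E'
def job(x,y,ks,lift=.045):
    im,d,c,P=look(x,y); j=jar(im,P,x,y,.065); print(j)
    if abs(j["rad"]-.024)>.002 or min(j["body"][1])<53 or max(j["body"][1])>59: print("BAD MEASURE"); return
    m,yaw,b,f0=pick(j,-.59,(.43,0),lift); t="g" if m>.37 else "o"; print("mass",round(m,3),t)
    stow(t,ks[t],yaw,b,f0,lift=lift); check(t,ks[t]); return t
E
python3 - <<'E'
from h import *
job(.575,.041,dict(o=1,g=-1))
E
```

```text
{'c': (0.5751095414161682, 0.041134003549814224), 'rad': 0.0237, 'zt': 0.0851, 'body': ((574.9814453125, 41.20680618286133), (56.071502685546875, 55.88737106323242), 76.4974594116211), 'ptr': (-134.6, 105), 'green': (167.1, 12), 'orange': (-104.7, 13)}
width 0.0454 0.0458 dF [ 0.17  0.16 -1.52] clock 22.5583
mass 0.155 o
carry F [ 0.43  0.06 -1.77] w 0.0456
hit True z err 0.0 clock 25.2833
turned -45.0 torque [0.05, 0.08, 0.08, 0.05, 0.08, 0.11, 0.01, -0.02, -0.52]
{'c': array([0.4116, 0.2037]), 'rad': 0.0239, 'zt': 0.0971, 'body': ((411.612060546875, 203.95602416992188), (55.812591552734375, 55.80623245239258), 11.840582847595215), 'ptr': (-79.8, 122), 'green': (-170.7, 3), 'orange': (98.1, 1589)} want c [0.4117 0.2033] clock 29.7167
```

```bash
sed -i 's/; t="g" if m>.37 else "o"; print("mass",round(m,3),t)/; t="g" if m>.37 else "o"; print("mass",round(m,3),t,yaw,b)\n    if t not in ks: print("HOLD"); return/' h.py
python3 - <<'E'
from h import *
job(.669,-.0324,dict(g=1))
E
```

```text
{'c': (0.6693300604820251, -0.03223884850740433), 'rad': 0.0239, 'zt': 0.0851, 'body': ((669.4000244140625, -32.236629486083984), (56.05818557739258, 56.34199523925781), 33.24964141845703), 'ptr': (-107.6, 90), 'green': (nan, 0), 'orange': (-55.7, 14)}
width 0.0454 0.0457 dF [ 0.38 -0.01 -6.23] clock 34.525
mass 0.635 g 123.83964141845703 33.24964141845703
carry F [-0.07  0.4  -6.8 ] w 0.0458
hit True z err -0.0 clock 37.3083
turned 55.0 torque [0.01, 0.02, 0.02, -0.02, -0.0, 0.0, 0.02, -0.02, 0.02, 0.11, 0.44]
{'c': array([ 0.4397, -0.0931]), 'rad': 0.0238, 'zt': 0.0971, 'body': ((439.588623046875, -92.94343566894531), (55.651790618896484, 56.2386589050293), 80.06449890136719), 'ptr': (172.0, 111), 'green': (102.0, 1465), 'orange': (-100.2, 11)} want c [ 0.4396 -0.0924] clock 42.5667h.py:48: RuntimeWarning: Mean of empty slice
  q=np.nanmean(P[m][:,:2],0)-(cx,cy); return round(float(np.degrees(np.arctan2(q[1],q[0]))),1),int(m.sum())
```

```bash
python3 - <<'E'
from h import *
x,y=.6606,.0905
im,d,c,P=look(x,y); j=jar(im,P,x,y,.065); print(j)
assert abs(j["rad"]-.024)<.002 and 53<min(j["body"][1])<=max(j["body"][1])<59
m,yaw,b,f0=pick(j,-.59,(.43,0)); print("mass",m,yaw,b,f0)
if m>.37:
    env.move_l([.525,-.14,G+.045],Rz(np.radians(yaw)),feed=.15); o=env.observe(); print(o["wrist_force"],o["grip_width"])
    stow("g",-1,yaw,b,f0); check("g",-1,"pics/c4.png")
E
```

```text
{'c': (0.6607262492179871, 0.09087223559617996), 'rad': 0.0239, 'zt': 0.0851, 'body': ((660.7461547851562, 90.64179229736328), (55.780738830566406, 55.992088317871094), 20.09265899658203), 'ptr': (144.8, 105), 'green': (110.3, 10), 'orange': (-159.6, 12)}
width 0.0007 -0.0001 dF [-0.41  0.06  0.01] clock 47.7917
mass -0.0010471888502301596 110.68265899658203 20.09265899658203 [ 0.1180301  -0.15513338 -0.08011317]
```

The grasp closed on nothing, so the jar has probably been knocked. Looking again.

```bash
python3 - <<'E'
from h import *
o=env.observe();print(o["tcp_pos"],o["grip_width"])
env.move_l([*o["tcp_pos"][:2],.2]); env.release()
im,d,c,P=look(.66,.08,"pics/l4.png"); print(caps(im,P)); print(env.observe()["clock"])
E
```

```text
[0.66058872 0.09085043 0.09995398] -8.090593366031913e-05
[(array([0.8278, 0.0441]), 0.1318, np.int32(2276), array([98., 85., 65.])), (array([0.6708, 0.0652]), 0.0239, np.int32(1981), array([116., 106., 101.])), (array([0.4233, 0.0484]), 0.0236, np.int32(440), array([49., 34., 28.]))]
50.475
```

View pics/l4.png

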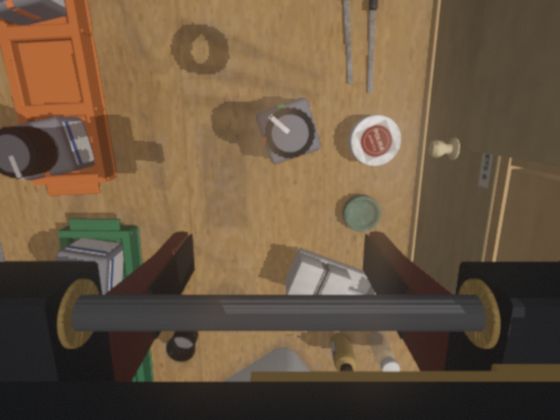

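The jar now stands upright at pixel (290,131), world (0.671, 0.065), knocked 27 mm. The bystanders are where they were, so I'll repeat the grasp there.

```bash
python3 - <<'E'
from h import *
x,y=.6708,.0652
im,d,c,P=shot("wrist"); j=jar(im,P,x,y,.065); print(j)
assert abs(j["rad"]-.024)<.002 and 53<min(j["body"][1])<=max(j["body"][1])<59
m,yaw,b,f0=pick(j,-.59,(.43,0)); print("mass",m,yaw,b,f0)
if m>.37:
    env.move_l([.525,-.14,G+.045],Rz(np.radians(yaw)),feed=.15); o=env.observe(); print(o["wrist_force"],o["grip_width"])
    stow("g",-1,yaw,b,f0); check("g",-1,"pics/c4.png")
E
```

```text
{'c': (0.6710482835769653, 0.0654507577419281), 'rad': 0.0238, 'zt': 0.0851, 'body': ((670.814697265625, 65.28294372558594), (56.231380462646484, 55.887245178222656), 18.404590606689453), 'ptr': (143.3, 102), 'green': (108.9, 15), 'orange': (-160.8, 15)}
width 0.0455 0.0459 dF [-0.41  0.19 -1.75] clock 53.95
mass 0.17881319600969406 108.99459060668946 18.404590606689453 [ 0.14848622 -0.15434182 -0.04960848]
```

Empty again (0.18 kg), so it goes in the orange tray's middle pocket. I'll carry it in along the tray's x, then regrasp so the open fingers stay clear of the neighbouring caps.

```bash
python3 - <<'E'
from h import *
yaw,b,f0=108.9946,18.4046,np.array([.15,-.15,-.05]); p=pocket("o",0); a=np.radians(2.49)
R=Rz(np.radians(yaw+wrap(2.49-b,90)))
env.move_l([p[0]+.13*np.cos(a),p[1]+.13*np.sin(a),G+.045],R,feed=.12)
o=env.observe(); print(o["wrist_force"],o["grip_width"])
if not .044<o["grip_width"]<.048: raise SystemExit("grip?")
place(p,2.49,yaw,b,f0)
if env.observe()["tcp_pos"][2]>G+.016: raise SystemExit("not seated")
env.release(); q=np.array(env.observe()["qpos"],float); q[5]+=33; env.move_j(q); env.close(); print(env.observe()["grip_width"])
turn(1,100); env.release(); env.move_l([*p,.16],feed=.25); check("o",0,"pics/c4.png")
E
```

```text
[ 0.70673556 -0.43044671 -0.53761563] 0.04557613850808607
carry F [ 0.11  0.56 -0.91] w 0.0453
hit True z err -0.0001 clock 57.175
0.04573239534753644
turned -70.0 torque [0.0, -0.02, 0.02, -0.0, 0.09, 0.05, 0.03, 0.04, 0.02, -0.0, 0.0, -0.0, 0.03, -0.59]
{'c': array([0.4152, 0.126 ]), 'rad': 0.0238, 'zt': 0.0972, 'body': ((415.31903076171875, 126.30726623535156), (55.67327117919922, 56.279754638671875), 11.908867835998535), 'ptr': (-166.3, 119), 'green': (101.8, 7), 'orange': (98.6, 1593)} want c [0.4151 0.1254] clock 64.8833
```

View pics/c4.png

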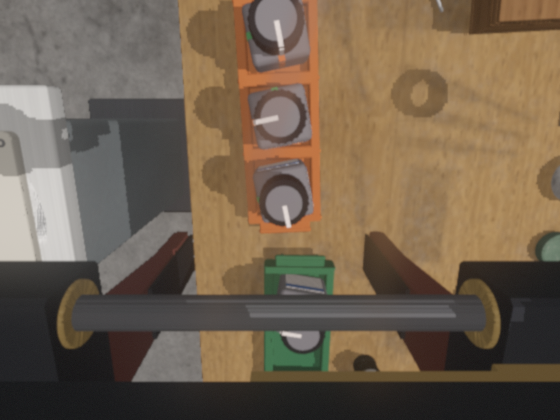

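All four jars are seated. In the orange tray the pointers at (280,37), (265,121) and (287,215) are at the open stop; the green tray's jar at (300,330) is shut. Gripper clear, handing in.

```bash
python3 - <<'E'
from h import *
print(env.observe()["clock"],env.sign_off())
E
```

```text
the job is handed in; nothing more can be done
64.8833 None
```

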